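# Dock the extraction box and open its dust cover

### The job

Put the bench extraction box into service: keeping it flat on the bench, push it forward until its far side stands squarely against the wooden back stop, between the end cheeks. Then swing its flat dust cover aside on the pin until the whole port is uncovered, and leave the box against the stop. Leave the other things on the bench where they are.

Things in the scene. Friction and masses are not known exactly. Their poses are not given: they have to be found in the camera images.
- extraction_box: heavy flat-bottomed loose grey box, 130 x 130 x 55 mm high, 1.1 to 1.6 kg, slides at a push of 5 to 18 N. Origin: centre of its underside. +x side: the far side that must meet the stop; -x side faces the robot: a low push (20 to 45 mm up) there, 45 mm left or right of the middle, turns the box as it moves. A hose stub (36 mm diameter, 28 mm up) sticks 22 mm out of its +y side.
- back_stop: fixed wooden batten, 30 (x) x 250 (y) x 32 mm high; origin: centre of its underside. Its face toward the robot is at x = -15 mm in its frame; cheeks at its two ends (inner sides y = +-109 mm) stand out 21 mm toward the robot. The box is home when its origin is at x = -80 mm in this frame, axes parallel, y anywhere between the cheeks (+-44 mm).
- dust_cover (a joint): angle (rad) of the steel cover, a flat 4 mm plate 56 mm wide, about its upright pin: 0 closed over the port; positive counter-clockwise from above (knob goes to the box's -y side). Stiff (1.5 to 2 N at the knob), stays where left; port clear from 1 rad either way, travel ends at 1.7. A hidden stop bars one way at about 0.3 rad; which way varies and must be felt.
- cover_pin (a point): the pin's upper end, fixed on the box 45 mm to +x of its middle (on the box's centre line), 64 mm above the bench
- cover_knob (a point): top centre of the black round knob on the cover's free end, 80 mm from the pin; 22 mm in diameter over its top 18 mm, 16 mm below; top 88 mm above the bench. Cover closed: it lies straight toward the box's -x side. Pushing it hard against the hidden stop drags the box off its place.
- port (a point): centre of the round port in the box's lid, 42 mm in diameter, 55 mm above the bench, 53 mm from the pin; hidden under the cover at the start
- sanding_block: bystander: cork sanding block 42 x 85 x 28 mm, origin under its centre
- tin_1: bystander: round tin with green lid, 67 mm diameter, 22 mm high, origin under its centre
- red_scissors: bystander: scissors with red handles, 76 x 126 x 8 mm, lying flat, origin under the centre

How it is judged:
By the outcome, as a careful person would: the job done as asked, in the order asked, and still so for the second after the job is handed in, with the robot touching nothing.
It also fails if it takes over 72 s, if anything falls off the work surface, if the arm or the gripper's body presses on something with over 40 N, if the wrist force passes 120 N, or if a joint passes its speed limit or range.

### The arm

A 6-joint arm with a two-finger parallel gripper is mounted at the origin on a cart in front of the work surface, level with it; the furniture and walls round the work are solid. World frame = base frame: x ahead of the robot, y to its left, z up, the work surface at z = 0. Lengths are in mm, angles in rad, forces in N, time in s.
With the tool pointing down it reaches from about 350 to 875 mm from the base axis. Payload 4.2 kg.
Tool frame: the origin (TCP) lies midway between the tips of the shut fingers; the grasp point (between the pads) lies 19 mm behind it (arm.tcp_to_grasp is the distance from the TCP to the grasp point, in mm); z points along the fingers, y is the line along which they close (so a half turn about z gives the same grasp; the last joint's range is limited). The gripper opens to 85 mm and grips with 20 to 120 N. Pads are 22 mm wide; open, the fingers measure 114 mm over their backs; the gripper's body (76 mm by 85 mm) begins 54 mm behind the grasp point. The pads swing forward as they close: fully open they stand 13 mm farther back than shut.
Start: joints at [1.505, 0.385, 0.008, 0, -1.194, -0.259], TCP at [199.417, 592.311, 207.812] pointing down, gripper open.
Joint ranges: [-3.14, 3.14], [-1.21, 2.06], [-1.07, 1.41], [-3.16, 2.05], [-2.99, -0.16], [-3.1, 3.1]. Speed limits (rad/s): [2.79, 2.79, 3.14, 3.14, 3.14, 3.14].

### API

Orientations are given as a unit quaternion [x, y, z, w].
In Python, from bench import arm, imaging, job, models gives the robot as it stands.
- The arm moves only by the tool arm_command, never from a script. Its argument "rows" is a list of rows, each an object with "grip": the opening, from 0 (shut) to 1 (fully open); "linear": the shift along the tool's x, y, z in mm, a list of three; "rot": the turn, a rotation vector about the tool's x, y, z in rad, a list of three. In form: [{"grip": grip, "linear": [tx, ty, tz], "rot": [rx, ry, rz]}, ...]. A call has 1 to 10 rows; each row is the pose to reach, as a shift and turn from the pose commanded when the call began, along the tool's axes at that moment; what a row does not reach only later rows make up. A row lasts 1/8 s, in which the tool goes at most 62.5 mm and 10.7 degrees, less where a joint would pass 70% of its speed; a pose out of reach is approached as far as the arm can. A call with a gripper value outside its range is refused whole. The fingers move at their own pace and stop on an object; the grip force is fixed at half the most. Time passes only in rows, so rows that repeat a pose let the fingers close. It gives the time, the measured TCP pose, the force, the opening and the grip force at its end, in the units of the state.
- arm.read_state(): the state, without advancing time (a new reading comes with each control period).
- imaging.get_image(name): name is "scene" or "top" or "wrist"; returns a dict with "frame" (384x512x3 uint8, red, green, blue), "fx", "fy", "cx", "cy" (pixels), "extrinsics" (4x4, takes a point from world to camera coordinates); the wrist camera has in their place "T_tool_cam" (4x4, takes a point from camera to tool coordinates, whose origin is the TCP and whose axes are the flange's). Camera axes: x right, y down, z forward; pixel columns grow to the right and rows downward; lengths in mm; the calibration is good to about 2 mm. A picture is of the moment at which its call begins: read the wrist's pose just before it. There is no depth.
- job.job_done(): hands the job in; it is judged then, once.
Trained networks look in a picture, given as the dict that the camera call returned (one of the last four; its "shot" number tells which), for a name from the list of things; names that differ only in an ending like _2 or _b are one class to them, and where a whole thing is asked for, a point or a joint stands for the part that bears it (a point fixed in the world has none). Each returns a list of dicts, best first, with "score" (0 to 1); they miss things now and then, are a little off and sometimes report something else, mostly with a low value. They report only what shows in the picture. A call takes as long as a camera call.
- models.spot_in(picture, query): "rect" ([left, top, right, bottom] in pixels, round what is visible of it).
- models.tip_of(picture, query): "pixel" ([column, row] in pixels: a listed point, or the origin of a listed thing).
The state is a dict: "clock": time; "joints": joint angles; "joint_vel": joint speeds; "joint_efforts": joint torques, N m; "position": TCP position; "ee_rot": TCP orientation; "contact_force": force on the tool from outside, world axes, zero at the start; "wrist_torque": the same for the moment, N m; "gripper_width": finger opening in mm; "grasp_force": force on a finger pad.
Only numpy, scipy, OpenCV 4.12 (cv2) and the standard library are available. Lean on these libraries where they do the work, as an engineer would, in place of code of your own. Each camera call takes 0.05 s, during which the arm holds its last target. There are 200 camera calls.

## Working session

There is one attempt and no reset: what is moved stays moved. The work goes in short steps, Python scripts to look and compute and a tool call to move; the robot and the scene stay as the last step left them, time stands still between calls to the robot, and variables do not carry over. Pictures are saved under pics/ and viewed, at most 10 in all, crops included, and the job is handed in when it is done.

Besides the shell and the picture viewer there is one more tool, called after "Call:" as name(argument=value, ...), one argument or row to a line, values as JSON. arm_command: Moves the arm, as the interface text tells. Its arguments: {"type":"object","properties":{"rows":{"type":"array"}},"required":["rows"]}

```bash
mkdir -p pics; cat > h.py <<'E'
import numpy as np, cv2
from bench import arm, imaging, job, models
from scipy.spatial.transform import Rotation as R
def ray(im,px):
    E=np.array(im["extrinsics"]); Rm=E[:3,:3]; c=-Rm.T@E[:3,3]
    d=Rm.T@np.array([(px[0]-im["cx"])/im["fx"],(px[1]-im["cy"])/im["fy"],1.]); return c,d
def atz(im,px,z):
    c,d=ray(im,px); return (c+d*(z-c[2])/d[2]).round(1)
def proj(im,p):
    E=np.array(im["extrinsics"]); q=E[:3,:3]@np.array(p)+E[:3,3]
    return [im["fx"]*q[0]/q[2]+im["cx"],im["fy"]*q[1]/q[2]+im["cy"]]
def wrist():
    s=arm.read_state(); im=imaging.get_image("wrist")
    T=np.eye(4);T[:3,:3]=R.from_quat(s["ee_rot"]).as_matrix();T[:3,3]=s["position"]
    im["extrinsics"]=np.linalg.inv(T@np.array(im["T_tool_cam"])); return im
def save(im,n): cv2.imwrite("pics/"+n,cv2.cvtColor(im["frame"],cv2.COLOR_RGB2BGR))
Z=dict(extraction_box=0,back_stop=0,cover_pin=64,cover_knob=88,port=55,sanding_block=0,tin_1=0,red_scissors=0)
def look(im,names=Z):
    for n in names:
        for r in models.tip_of(im,n)[:2]: print(n,round(r["score"],2),np.round(r["pixel"]),atz(im,r["pixel"],Z[n]))
E
python3 - <<'E'
from h import *
s=arm.read_state();print(s)
for n in("top","scene"):
    im=imaging.get_image(n);save(im,n+"0.png");print(n);look(im)
    print(ray(im,[256,192]))
E
```

```text
{'clock': 0.0, 'joints': array([ 1.50461666e+00,  3.85529636e-01,  6.62888679e-03, -4.79608996e-04,
       -1.19399643e+00, -2.58575357e-01]), 'joint_vel': array([-0.00064235, -0.00025929,  0.00093339,  0.00036994,  0.00117871,
        0.00145843]), 'joint_efforts': array([-6.63459341e-04, -3.92292416e+01,  1.88407212e+01,  4.18644235e+00,
       -4.66984420e-03,  9.39026563e-07]), 'position': array([199.22478933, 591.73031078, 206.74196107]), 'ee_rot': array([ 9.86830838e-01, -1.61752109e-01, -1.20965283e-04,  1.06697686e-03]), 'contact_force': array([ 0.51617692,  0.24319889, -0.6379326 ]), 'wrist_torque': array([-0.00704079,  0.06225124,  0.01977634]), 'grasp_force': 0.0, 'gripper_width': 85.17029733977775}
top
back_stop 0.75 [245. 148.] [717.2 101.7   0. ]
cover_pin 0.59 [234. 177.] [625.9 131.7  64. ]
cover_knob 0.88 [235. 202.] [555.2 127.3  88. ]
port 0.8 [234. 199.] [564.1 130.8  55. ]
sanding_block 0.65 [175. 236.] [459.3 305.3   0. ]
tin_1 0.64 [166. 173.] [644.7 334.    0. ]
red_scissors 0.68 [347. 231.] [ 473.7 -194.6    0. ]
(array([ 492.89249884,   57.99724427, 1370.44413337]), array([ 0.06898242,  0.00832137, -0.99778393]))
scene
extraction_box 0.71 [228. 202.] [563.1 135.4   0. ]
back_stop 0.58 [264. 173.] [706.8 101.1   0. ]
back_stop 0.4 [326. 280.] [ 475.6 -194.     0. ]
cover_pin 0.63 [240. 171.] [627.6 134.8  64. ]
sanding_block 0.85 [156. 202.] [466.1 305.2   0. ]
tin_1 0.9 [183. 158.] [639.2 334.3   0. ]
red_scissors 0.89 [329. 284.] [ 470.  -204.8    0. ]
(array([-119.65761218, -300.14189833, 1004.30108494]), array([ 0.57365736,  0.29382936, -0.76470532]))
```

```bash
python3 - <<'E'
import cv2
a=cv2.imread("pics/top0.png")[110:270,130:370];b=cv2.imread("pics/scene0.png")[120:280,130:370]
cv2.imwrite("pics/c0.png",cv2.resize(cv2.vconcat([a,b]),None,fx=1.85,fy=1.85,interpolation=2) if 0 else cv2.resize(a,(800,533),interpolation=2))
E
```

```text
(no output)
```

View pics/c0.png

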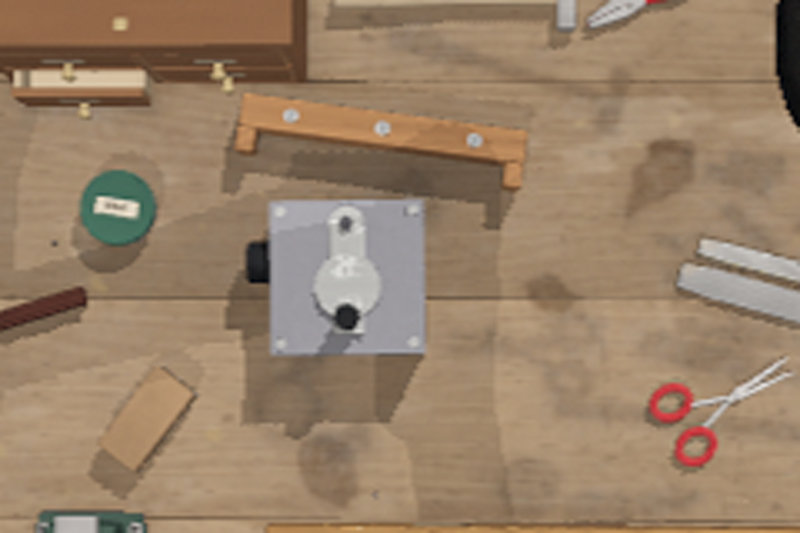

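The top view shows the grey box near crop (347,277) with its cover closed and the knob at (347,317). The batten behind it runs from (243,95) to (526,130), so it is yawed clockwise relative to the box. Next I fit both poses.

```bash
python3 - <<'E'
from h import *
im=imaging.get_image("top")
f=lambda p,z:atz(im,[p[0]/3.3333+130,p[1]/3.3333+110],z)
L=[f(p,55)for p in[(270,200),(424,199),(425,354),(270,354)]];print("lid",L,np.mean(L,0))
B=[f(p,32)for p in[(243,95),(526,130),(520,187),(505,186),(236,151),(252,153)]];print("stop",B)
th=np.arctan2(*( (B[0]-B[1])[[0,1]]*[-1,1]));print("yaw",th, np.linalg.norm(B[0]-B[1]))
print("screws",[f(p,32) for p in[(290,115),(382,128),(474,140)]])
look(im,["back_stop","cover_pin","cover_knob"])
# edges of the box: subpixel corners
E
```

```text
lid [array([646.1, 196.3,  55. ]), array([646.9,  65.6,  55. ]), array([515.9,  64.7,  55. ]), array([515.7, 195.2,  55. ])] [581.15 130.45  55.  ]
stop [array([740.5, 222.9,  32. ]), array([709.3, -22.1,  32. ]), array([659.9, -16.8,  32. ]), array([660.8,  -3.9,  32. ]), array([691.5, 228.5,  32. ]), array([689.8, 214.6,  32. ])]
yaw -0.1266651551618878 246.9786225566901
screws [array([722.9, 181.9,  32. ]), array([711.3, 102.1,  32. ]), array([700.7,  22.7,  32. ])]
back_stop 0.77 [244. 151.] [709.7 103.7   0. ]
cover_pin 0.83 [234. 179.] [620.5 129.7  64. ]
cover_knob 0.7 [232. 203.] [550.5 134.9  88. ]
```

Call:
arm_command(
  rows=[
    {"grip": 1, "linear": [45, 37, 0], "rot": [0, 0, -0.02]},
    {"grip": 1, "linear": [90, 75, 0], "rot": [0, 0, -0.05]},
    {"grip": 1, "linear": [135, 112, 0], "rot": [0, 0, -0.08]},
    {"grip": 1, "linear": [180, 149, 0], "rot": [0, 0, -0.1]},
    {"grip": 1, "linear": [226, 187, 0], "rot": [0, 0, -0.12]},
    {"grip": 1, "linear": [271, 224, 0], "rot": [0, 0, -0.15]},
    {"grip": 1, "linear": [317, 262, 0], "rot": [0, 0, -0.17]},
    {"grip": 1, "linear": [362, 299, 0], "rot": [0, 0, -0.193]},
    {"grip": 1, "linear": [408, 337, 0], "rot": [0, 0, -0.193]},
    {"grip": 1, "linear": [408, 337, 0], "rot": [0, 0, -0.193]},
  ],
)

```text
clock: 2.35
position: [479.9, 139.6, 207.7]
ee_rot: [0.998, -0.069, 0.0, 0.0]
contact_force: [0.8, 0.1, 0.1]
gripper_width: 85.6
grasp_force: 0.0
```

```bash
python3 - <<'E'
from h import *
s=arm.read_state();print(s["position"],s["ee_rot"],s["clock"],s["contact_force"])
im=wrist();save(im,"w1.png");look(im,["extraction_box","back_stop","cover_pin","cover_knob"])
E
```

```text
[479.86761718 139.58251185 207.74498571] [ 9.97617322e-01 -6.89901823e-02  2.21039456e-05  1.80269572e-04] 2.35 [0.81889752 0.09416364 0.14499465]
extraction_box 0.84 [248.  82.] [580.6 131.6   0. ]
extraction_box 0.72 [249.  84.] [578.  130.7   0. ]
cover_pin 0.78 [235.  23.] [628.2 136.   64. ]
cover_pin 0.67 [245.  78.] [579.8 133.6  64. ]
cover_knob 0.93 [250. 115.] [545.8 133.8  88. ]
```

View pics/w1.png

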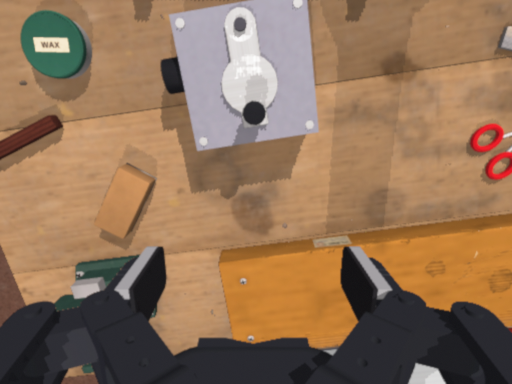

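The wrist view shows the box lid with corners at about (171,14), (297,3), (318,131) and (198,150), and the knob at (254,112). An orange board edge crosses at about row 250, so I check that it is not tall.

```bash
python3 - <<'E'
from h import *
t=imaging.get_image("top"); w=wrist()
for z in(0,20,50,100):print(z,atz(w,[222,250],z),atz(w,[222,262],z),atz(t,[130+268/3.333,110+524/3.333],z))
for p in[(198,150),(318,131)]:print(atz(w,p,55))
E
```

```text
0 [367.5 201.7   0. ] [349.2 204.6   0. ] [368.9 201.5   0. ]
20 [377.4 198.1  20. ] [360.  200.8  20. ] [370.7 199.4  20. ]
50 [392.2 192.7  50. ] [376.3 195.2  50. ] [373.4 196.3  50. ]
100 [416.8 183.7 100. ] [403.4 185.9 100. ] [377.9 191.  100. ]
[514.3 198.6  55. ]
[517.8  70.4  55. ]
```

Call:
arm_command(
  rows=[
    {"grip": 1, "linear": [0, 0, 45], "rot": [0, 0, 0]},
    {"grip": 1, "linear": [0, 0, 90], "rot": [0, 0, 0]},
    {"grip": 1, "linear": [0, 0, 135], "rot": [0, 0, 0]},
    {"grip": 1, "linear": [0, 0, 170], "rot": [0, 0, 0]},
    {"grip": 1, "linear": [0, 0, 185], "rot": [0, 0, 0]},
    {"grip": 1, "linear": [0, 0, 185], "rot": [0, 0, 0]},
  ],
)

```text
clock: 3.45
position: [477.6, 143.1, 21.8]
ee_rot: [0.998, -0.065, -0.001, 0.001]
contact_force: [0.4, -0.7, 0.0]
gripper_width: 86.1
grasp_force: 0.0
```

Call:
arm_command(
  rows=[
    {"grip": 1, "linear": [5, 0, 0], "rot": [0, 0, 0]},
    {"grip": 1, "linear": [9, 0, 0], "rot": [0, 0, 0]},
    {"grip": 1, "linear": [13, 0, 0], "rot": [0, 0, 0]},
    {"grip": 1, "linear": [17, 0, 0], "rot": [0, 0, 0]},
    {"grip": 1, "linear": [21, 0, 0], "rot": [0, 0, 0]},
    {"grip": 1, "linear": [25, 0, 0], "rot": [0, 0, 0]},
    {"grip": 1, "linear": [29, 0, 0], "rot": [0, 0, 0]},
    {"grip": 1, "linear": [33, 0, 0], "rot": [0, 0, 0]},
    {"grip": 1, "linear": [37, 0, 0], "rot": [0, 0, 0]},
    {"grip": 1, "linear": [40, 0, 0], "rot": [0, 0, 0]},
  ],
)

```text
clock: 4.7
position: [518.4, 137.4, 22.8]
ee_rot: [0.998, -0.066, -0.0, 0.0]
contact_force: [0.2, 0.2, 1.2]
gripper_width: 85.7
grasp_force: 0.0
```

```bash
python3 - <<'E'
from h import *
s=arm.read_state();print(s["position"],s["ee_rot"],s["clock"],s["contact_force"],s["wrist_torque"])
im=imaging.get_image("top");save(im,"t2.png");look(im,["back_stop","cover_pin","cover_knob"])
cv2.imwrite("pics/t2.png",cv2.resize(cv2.imread("pics/t2.png")[110:270,130:370],(800,533),interpolation=2))
E
```

```text
[518.4484519  137.43428698  22.78744026] [ 9.97828173e-01 -6.58706102e-02 -9.42854978e-06  9.20134616e-06] 4.7 [0.23264519 0.18319027 1.15497541] [ 0.06702248 -0.02785288 -0.0571985 ]
back_stop 0.83 [246. 149.] [715.1  97.6   0. ]
cover_pin 0.7 [233. 175.] [632.1 133.9  64. ]
cover_knob 0.88 [234. 206.] [541.7 130.   88. ]
```

View pics/t2.png

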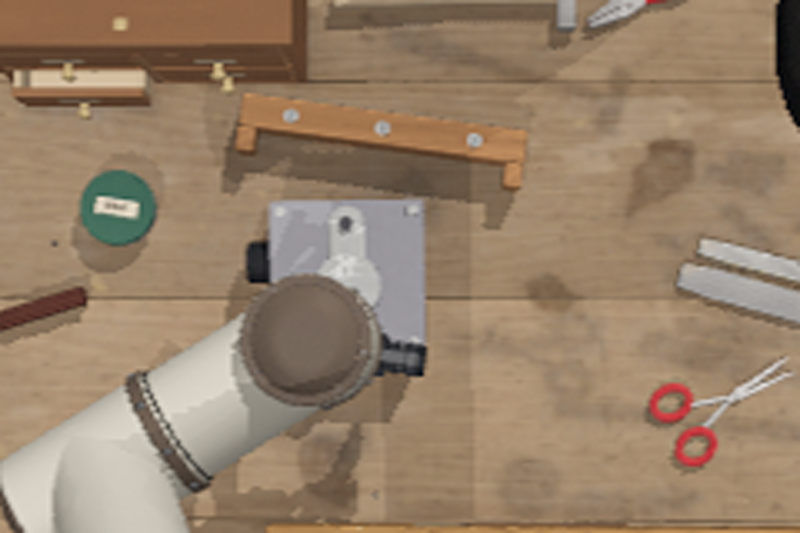

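The top view shows the gripper's finger at (405,355), right at the box's near edge. The box has not visibly moved and there is no force. A wrist view should settle it.

```bash
python3 - <<'E'
from h import *
im=wrist();save(im,"w3.png")
E
```

```text
(no output)
```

View pics/w3.png

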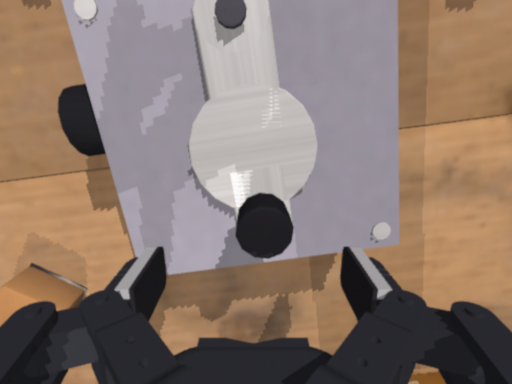

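The wrist view shows both finger pads at rows 250–300, drawn over the near edge of the lid (row 277 left, 247 right). I check where the tips project.

```bash
python3 - <<'E'
from h import *
im=wrist(); T=np.linalg.inv(np.array(im["T_tool_cam"])); print(np.round(im["T_tool_cam"],2),im["fx"],im["cx"],im["cy"])
for p in[(0,0,0),(11,42,-13),(11,-42,-13),(-11,42,-13),(11,42,-35),(-11,42,-35),(0,42,-60)]:
    q=T[:3,:3]@np.array(p)+T[:3,3]; print(p,(im["fx"]*q[:2]/q[2]+[im["cx"],im["cy"]]).round())
for p in[(135,277),(400,245)]:print(atz(im,p,55))
print(arm.read_state()["joints"])
E
```

```text
[[   0.     -0.96   -0.29   74.36]
 [   1.      0.     -0.     -0.3 ]
 [   0.     -0.29    0.96 -166.17]
 [   0.      0.      0.      1.  ]] 298.9353671230598 252.85453462549555 194.94665960148419
(0, 0, 0) [253. 234.]
(11, 42, -13) [330. 225.]
(11, -42, -13) [177. 225.]
(-11, 42, -13) [327. 261.]
(11, 42, -35) [341. 243.]
(-11, 42, -35) [337. 283.]
(0, 42, -60) [356. 294.]
[516.6 198.5  55. ]
[517.1  64.8  55. ]
[ 5.62059192e-01  4.46738507e-01 -4.36824451e-01 -1.66677396e-05
 -6.87405485e-01  8.76991704e-01]
```

Call:
arm_command(
  rows=[
    {"grip": 1, "linear": [-12, 0, 0], "rot": [0, 0, 0]},
    {"grip": 1, "linear": [-25, 0, 0], "rot": [0, 0, 0]},
    {"grip": 0.4, "linear": [-30, 0, 0], "rot": [0, 0, 0]},
    {"grip": 0.4, "linear": [-30, 0, 0], "rot": [0, 0, 0]},
    {"grip": 0.4, "linear": [-30, 0, 0], "rot": [0, 0, 0]},
    {"grip": 0.4, "linear": [-30, 0, 0], "rot": [0, 0, 0]},
  ],
)

```text
clock: 5.75
position: [488.8, 141.5, 22.8]
ee_rot: [0.998, -0.066, 0.0, -0.0]
contact_force: [-0.3, -0.0, -0.5]
gripper_width: 34.2
grasp_force: 0.0
```

```bash
python3 - <<'E'
from h import *
im=wrist();save(im,"w4.png")
E
```

```text
(no output)
```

View pics/w4.png

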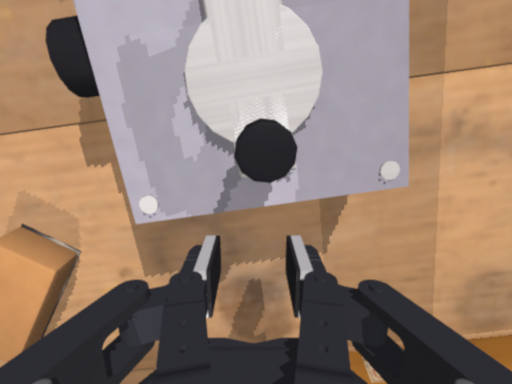

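The pads at 0.4 opening end near row 236, and their tip height is uncertain. I push with the fingers shut, where the tip is at the TCP by definition.

Call:
arm_command(
  rows=[
    {"grip": 0, "linear": [0, 0, -2], "rot": [0, 0, 0]},
    {"grip": 0, "linear": [0, 0, -2], "rot": [0, 0, 0]},
    {"grip": 0, "linear": [5, 0, -2], "rot": [0, 0, 0]},
    {"grip": 0, "linear": [10, 0, -2], "rot": [0, 0, 0]},
    {"grip": 0, "linear": [14, 0, -2], "rot": [0, 0, 0]},
    {"grip": 0, "linear": [18, 0, -2], "rot": [0, 0, 0]},
    {"grip": 0, "linear": [22, 0, -2], "rot": [0, 0, 0]},
    {"grip": 0, "linear": [26, 0, -2], "rot": [0, 0, 0]},
    {"grip": 0, "linear": [30, 0, -2], "rot": [0, 0, 0]},
    {"grip": 0, "linear": [34, 0, -2], "rot": [0, 0, 0]},
  ],
)

```text
clock: 7.05
position: [514.7, 134.5, 24.1]
ee_rot: [0.998, -0.067, -0.007, 0.003]
contact_force: [-17.9, 3.0, 13.7]
gripper_width: 0.2
grasp_force: 9.3
```

```bash
python3 - <<'E'
from h import *
im=wrist();save(im,"w5.png");look(im,["cover_pin","cover_knob"])
E
```

```text
cover_pin 0.63 [260. 199.] [549.4 127.5  64. ]
cover_knob 0.71 [262. 199.] [557.4 126.4  88. ]
```

View pics/w5.png

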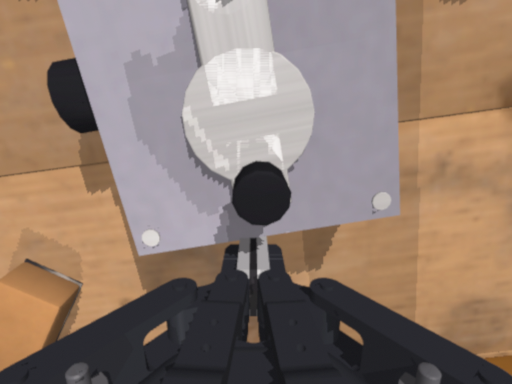

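The shut fingers now touch the near face at (252,240) with about 18 N, and the box is moving. I continue pushing.

Call:
arm_command(
  rows=[
    {"grip": 0, "linear": [4, 0, 0], "rot": [0, 0, 0]},
    {"grip": 0, "linear": [8, 0, 0], "rot": [0, 0, 0]},
    {"grip": 0, "linear": [12, 0, 0], "rot": [0, 0, 0]},
    {"grip": 0, "linear": [16, 0, 0], "rot": [0, 0, 0]},
    {"grip": 0, "linear": [19, 0, 0], "rot": [0, 0, 0]},
    {"grip": 0, "linear": [22, 0, 0], "rot": [0, 0, 0]},
  ],
)

```text
clock: 7.95
position: [536.2, 131.6, 24.0]
ee_rot: [0.998, -0.067, -0.008, 0.003]
contact_force: [-16.8, 2.2, 12.4]
gripper_width: 0.3
grasp_force: 9.2
```

```bash
python3 - <<'E'
from h import *
s=arm.read_state()
im=imaging.get_image("top");look(im,["cover_pin","cover_knob"])
cv2.imwrite("pics/t6.png",cv2.resize(cv2.cvtColor(im["frame"],4)[130:230,190:310],(720,600),interpolation=2))
E
```

```text
cover_pin 0.87 [233. 162.] [667.4 132.4  64. ]
cover_pin 0.4 [240. 184.] [607.  113.4  64. ]
cover_knob 0.59 [239. 189.] [588.7 115.3  88. ]
```

View pics/t6.png

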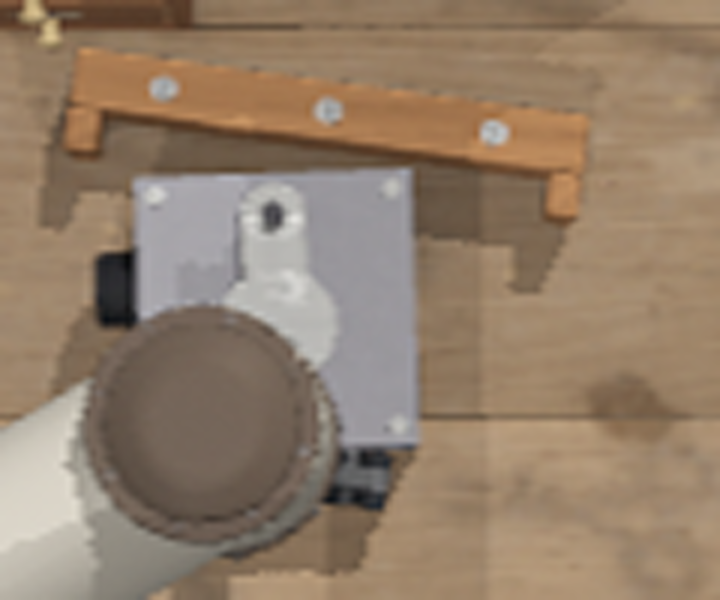

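The box has moved about 30 mm but turned slightly the wrong way: its far edge runs from (135,178) to (412,168), while the batten slopes the other way. I shift to the left of the face to turn it clockwise.

Call:
arm_command(
  rows=[
    {"grip": 0, "linear": [-12, 0, 0], "rot": [0, 0, 0]},
    {"grip": 0, "linear": [-25, 0, 0], "rot": [0, 0, 0]},
    {"grip": 0, "linear": [-25, -20, 0], "rot": [0, 0, 0]},
    {"grip": 0, "linear": [-25, -40, 0], "rot": [0, 0, 0]},
    {"grip": 0, "linear": [-18, -40, 0], "rot": [0, 0, 0]},
    {"grip": 0, "linear": [-12, -40, 0], "rot": [0, 0, 0]},
    {"grip": 0, "linear": [-8, -40, 0], "rot": [0, 0, 0]},
    {"grip": 0, "linear": [-4, -40, 0], "rot": [0, 0, 0]},
    {"grip": 0, "linear": [0, -40, 0], "rot": [0, 0, 0]},
    {"grip": 0, "linear": [4, -40, 0], "rot": [0, 0, 0]},
  ],
)

```text
clock: 9.35
position: [549.9, 173.1, 24.2]
ee_rot: [0.998, -0.066, -0.003, 0.001]
contact_force: [-10.9, 5.6, 5.1]
gripper_width: -0.1
grasp_force: 5.3
```

Call:
arm_command(
  rows=[
    {"grip": 0, "linear": [4, 0, 0], "rot": [0, 0, 0]},
    {"grip": 0, "linear": [4, 0, 0], "rot": [0, 0, 0]},
  ],
)

```text
clock: 9.6
position: [554.2, 172.7, 24.2]
ee_rot: [0.998, -0.066, -0.003, 0.001]
contact_force: [-9.0, 5.0, 5.1]
gripper_width: 0.1
grasp_force: 4.9
```

```bash
python3 - <<'E'
from h import *
im=imaging.get_image("top");look(im,["cover_pin"])
cv2.imwrite("pics/t7.png",cv2.resize(cv2.cvtColor(im["frame"],4)[130:230,190:310],(720,600),interpolation=2))
E
```

```text
cover_pin 0.61 [237. 160.] [674.1 121.5  64. ]
```

View pics/t7.png

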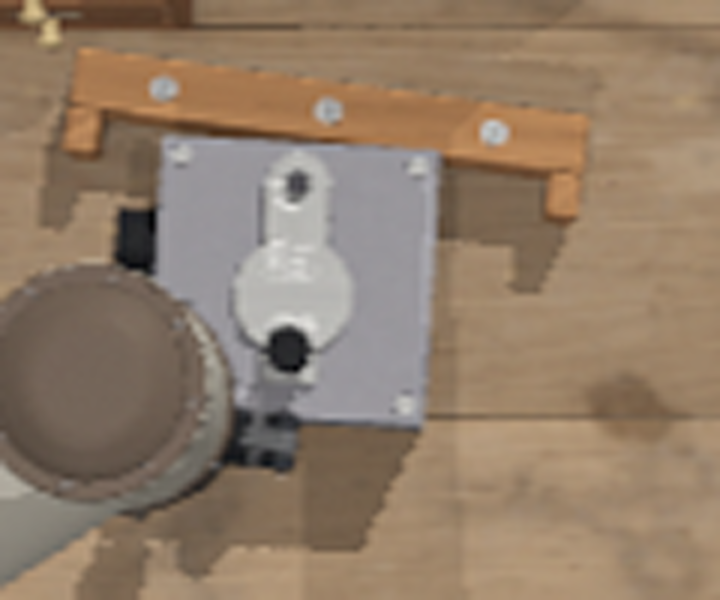

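The box is now about −0.055 rad with its right corner at the stop. The left side of the far edge still gaps by about 10 mm, so I keep pushing on the left.

Call:
arm_command(
  rows=[
    {"grip": 0, "linear": [3, 0, 0], "rot": [0, 0, 0]},
    {"grip": 0, "linear": [6, 0, 0], "rot": [0, 0, 0]},
    {"grip": 0, "linear": [6, 0, 0], "rot": [0, 0, 0]},
  ],
)

```text
clock: 10.07
position: [554.7, 172.5, 24.1]
ee_rot: [0.998, -0.067, -0.008, 0.001]
contact_force: [-24.5, 14.0, 14.5]
gripper_width: -0.4
grasp_force: 12.9
```

Call:
arm_command(
  rows=[
    {"grip": 0, "linear": [2, 0, 0], "rot": [0, 0, 0]},
    {"grip": 0, "linear": [4, 0, 0], "rot": [0, 0, 0]},
    {"grip": 0, "linear": [4, 0, 0], "rot": [0, 0, 0]},
  ],
)

```text
clock: 10.45
position: [555.3, 172.5, 24.1]
ee_rot: [0.998, -0.067, -0.011, 0.002]
contact_force: [-34.7, 18.6, 21.4]
gripper_width: -0.1
grasp_force: 18.0
```

```bash
python3 - <<'E'
from h import *
im=imaging.get_image("top");sc=imaging.get_image("scene");look(im,["cover_pin","cover_knob"])
a=cv2.resize(cv2.cvtColor(im["frame"],4)[135:185,190:310],(720,300),interpolation=2)
u,v=map(int,proj(sc,[650,110,20]));print(u,v)
b=cv2.resize(cv2.cvtColor(sc["frame"],4)[v-25:v+25,u-60:u+60],(720,300),interpolation=2)
cv2.imwrite("pics/t8.png",cv2.vconcat([a,b]))
E
```

```text
cover_pin 0.65 [239. 160.] [672.1 116.1  64. ]
cover_knob 0.77 [238. 187.] [596.4 117.3  88. ]
251 180
```

View pics/t8.png

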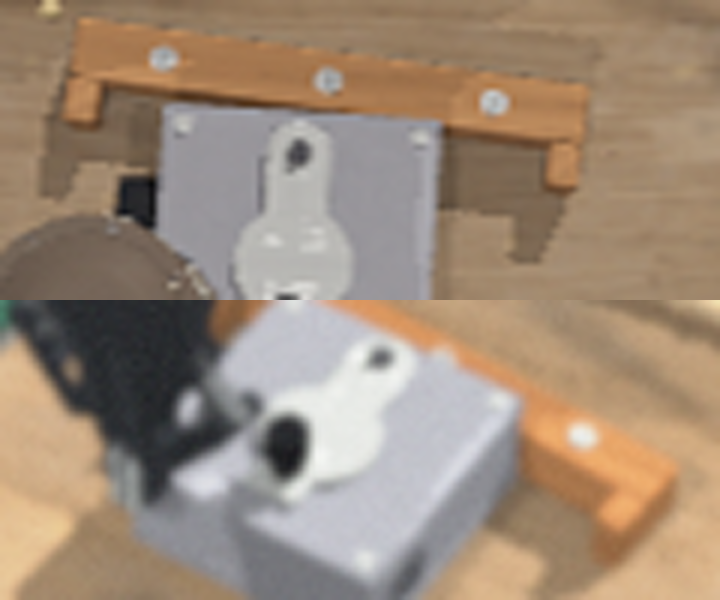

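The far edge is at about −0.065 rad and the stop at about −0.13, with the right corner touching. Friction at the finger, both sideways and downward, is jamming the turn. I back off, then push again while moving left and slightly upward, the way the face moves.

Call:
arm_command(
  rows=[
    {"grip": 0, "linear": [-10, 0, 0], "rot": [0, 0, 0]},
    {"grip": 0, "linear": [-20, 0, 1], "rot": [0, 0, 0]},
    {"grip": 0, "linear": [-20, 0, 2], "rot": [0, 0, 0]},
    {"grip": 0, "linear": [-13, 0, 1], "rot": [0, 0, 0]},
    {"grip": 0, "linear": [-9, -3, 0], "rot": [0, 0, 0]},
    {"grip": 0, "linear": [-6, -6, -1], "rot": [0, 0, 0]},
    {"grip": 0, "linear": [-3, -9, -2], "rot": [0, 0, 0]},
  ],
)

```text
clock: 11.52
position: [564.2, 180.0, 25.9]
ee_rot: [0.998, -0.066, -0.002, 0.001]
contact_force: [-8.1, -2.2, -3.9]
gripper_width: -0.1
grasp_force: 3.3
```

Call:
arm_command(
  rows=[
    {"grip": 0, "linear": [2, -3, -1], "rot": [0, 0, 0]},
    {"grip": 0, "linear": [4, -5, -1], "rot": [0, 0, 0]},
    {"grip": 0, "linear": [4, -5, -1], "rot": [0, 0, 0]},
  ],
)

```text
clock: 11.9
position: [564.2, 181.7, 25.9]
ee_rot: [0.998, -0.067, -0.006, 0.004]
contact_force: [-12.1, -4.3, 2.2]
gripper_width: 0.0
grasp_force: 5.3
```

```bash
cat >> h.py <<'E'
def lid():
    # lid edges in the top picture: gradient line fits near the predicted far and right edges
    im=imaging.get_image("top");f=im["frame"].astype(int)
    m=((f.max(2)-f.min(2)<40)&(f[:,:,2]>=f[:,:,0]-2)&(f.sum(2)>360)).astype(np.uint8)
    m[:130]=0;m[235:]=0;m[:,:190]=0;m[:,290:]=0
    top=[];right=[]
    for c in range(222,258):
        r=np.where(m[140:190,c])[0]
        if len(r): top.append((c,140+r[0]))
    for r in range(162,195):
        c=np.where(m[r,240:280])[0]
        if len(c): right.append((240+c[-1],r))
    P=lambda L:np.array([atz(im,p,55)[:2] for p in L])
    def fit(A):
        v=cv2.fitLine(A.astype(np.float32),cv2.DIST_HUBER,0,.01,.01).ravel();return v
    a=fit(P(top));b=fit(P(right))
    print("far: yaw",np.arctan(-a[0]/a[1]).round(3),a[2:],"right: yaw",np.arctan(b[1]/b[0]).round(3),b[2:])
    return im
E
python3 - <<'E'
from h import *
look(lid(),["cover_pin","cover_knob"])
E
```

```text
far: yaw -0.163 [695.64 118.06] right: yaw -0.175 [623.9906    58.008884]
cover_pin 0.92 [240. 160.] [672.1 113.6  64. ]
cover_knob 0.95 [234. 183.] [605.2 129.7  88. ]
```

Call:
arm_command(
  rows=[
    {"grip": 0, "linear": [-12, 0, 0], "rot": [0, 0, 0]},
    {"grip": 0, "linear": [-20, 10, 0], "rot": [0, 0, 0]},
    {"grip": 0, "linear": [-20, 32, 0], "rot": [0, 0, 0]},
    {"grip": 0, "linear": [-20, 52, 0], "rot": [0, 0, 0]},
    {"grip": 0, "linear": [-12, 52, 0], "rot": [0, 0, 0]},
    {"grip": 0, "linear": [-7, 52, 0], "rot": [0, 0, 0]},
    {"grip": 0, "linear": [-3, 52, 0], "rot": [0, 0, 0]},
    {"grip": 0, "linear": [1, 52, 0], "rot": [0, 0, 0]},
  ],
)

```text
clock: 13.05
position: [556.8, 133.2, 27.5]
ee_rot: [0.998, -0.067, -0.008, 0.002]
contact_force: [-25.6, 11.1, 20.1]
gripper_width: -0.2
grasp_force: 13.6
```

Call:
arm_command(
  rows=[
    {"grip": 0, "linear": [3, 0, -1], "rot": [0, 0, 0]},
    {"grip": 0, "linear": [5, 0, -1], "rot": [0, 0, 0]},
    {"grip": 0, "linear": [7, 0, -1], "rot": [0, 0, 0]},
    {"grip": 0, "linear": [7, 0, -1], "rot": [0, 0, 0]},
  ],
)

```text
clock: 13.55
position: [557.4, 130.8, 27.6]
ee_rot: [0.998, -0.067, -0.014, 0.004]
contact_force: [-32.3, 9.7, 23.8]
gripper_width: 0.1
grasp_force: 16.8
```

```bash
python3 - <<'E'
from h import *
look(lid(),["cover_pin","cover_knob"])
E
```

```text
far: yaw -0.147 [696.0349 116.3544] right: yaw -0.137 [621.72  57.71]
cover_pin 0.57 [238. 158.] [679.2 120.1  64. ]
cover_pin 0.54 [241. 177.] [625.3 109.8  64. ]
cover_knob 0.79 [236. 183.] [606.3 123.9  88. ]
```

Left contact (564,182) and centre contact (557,131) give a face yaw of −0.133, which matches the stop, so the box is square and home. Now I back off, rise, and measure the knob.

Call:
arm_command(
  rows=[
    {"grip": 0, "linear": [-12, 0, 0], "rot": [0, 0, 0]},
    {"grip": 0, "linear": [-25, 0, 0], "rot": [0, 0, 0]},
    {"grip": 0, "linear": [-25, 0, -50], "rot": [0, 0, 0]},
    {"grip": 0, "linear": [-25, 0, -100], "rot": [0, 0, 0]},
    {"grip": 0, "linear": [-25, 0, -150], "rot": [0, 0, 0]},
    {"grip": 0, "linear": [-25, 0, -170], "rot": [0, 0, 0]},
    {"grip": 0, "linear": [-25, 0, -170], "rot": [0, 0, 0]},
    {"grip": 0, "linear": [-25, 0, -170], "rot": [0, 0, 0]},
  ],
)

```text
clock: 14.7
position: [545.6, 135.6, 197.3]
ee_rot: [0.998, -0.066, -0.001, 0.0]
contact_force: [0.1, -0.6, -0.0]
gripper_width: 0.0
grasp_force: 0.0
```

```bash
cat >> h.py <<'E'
def stopf(p,th=-0.133):
    d=np.array(p[:2])-[711,102];return np.round([d[0]*np.cos(th)+d[1]*np.sin(th),-d[0]*np.sin(th)+d[1]*np.cos(th)],1)
E
python3 - <<'E'
from h import *
s=arm.read_state();print(s["position"])
im=wrist();look(im,["extraction_box","cover_pin","cover_knob","back_stop"]);look(lid(),["cover_pin","cover_knob"])
cv2.imwrite("pics/w9.png",cv2.cvtColor(im["frame"],4))
E
```

```text
[545.58040857 135.57386757 197.32501762]
extraction_box 0.91 [257.  93.] [632.  119.4   0. ]
extraction_box 0.46 [255.  98.] [627.3 122.7   0. ]
cover_pin 0.75 [256.  38.] [676.9 115.6  64. ]
cover_knob 0.81 [256. 128.] [599.6 125.5  88. ]
back_stop 0.65 [261.  10.] [714.6 104.8   0. ]
far: yaw -0.147 [696.0349 116.3544] right: yaw -0.142 [623.7467   57.28973]
cover_pin 0.84 [240. 158.] [679.8 114.5  64. ]
cover_knob 0.6 [236. 185.] [601.9 123.1  88. ]
```

View pics/w9.png

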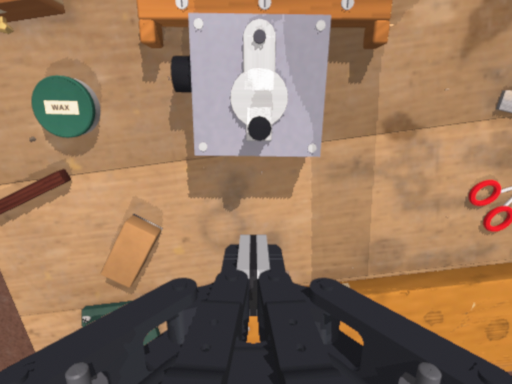

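The wrist view shows the box square against the batten between the cheeks, with its far edge at row 13 parallel to the batten front. The knob is at (260,128), the pin at (260,36), and the scissors, block and tin are untouched. Next is a light touch on the free part of the lid to find the true fingertip height.

Call:
arm_command(
  rows=[
    {"grip": 0, "linear": [25, -18, 0], "rot": [0, 0, 0]},
    {"grip": 0, "linear": [50, -36, 20], "rot": [0, 0, 0]},
    {"grip": 0, "linear": [50, -36, 70], "rot": [0, 0, 0]},
    {"grip": 0, "linear": [50, -36, 120], "rot": [0, 0, 0]},
    {"grip": 0, "linear": [50, -36, 137], "rot": [0, 0, 0]},
    {"grip": 0, "linear": [50, -36, 140], "rot": [0, 0, 0]},
    {"grip": 0, "linear": [50, -36, 143], "rot": [0, 0, 0]},
  ],
)

```text
clock: 15.98
position: [602.1, 165.6, 57.9]
ee_rot: [0.998, -0.066, 0.002, -0.001]
contact_force: [0.7, -0.1, 0.7]
gripper_width: -0.3
grasp_force: 0.0
```

Call:
arm_command(
  rows=[
    {"grip": 0, "linear": [0, 0, 2], "rot": [0, 0, 0]},
    {"grip": 0, "linear": [0, 0, 2], "rot": [0, 0, 0]},
  ],
)

```text
clock: 16.23
position: [601.0, 165.1, 54.8]
ee_rot: [0.998, -0.066, 0.001, -0.0]
contact_force: [-0.4, -0.8, -0.3]
gripper_width: 0.3
grasp_force: 0.0
```

Call:
arm_command(
  rows=[
    {"grip": 0, "linear": [0, 0, 2], "rot": [0, 0, 0]},
    {"grip": 0, "linear": [0, 0, 4], "rot": [0, 0, 0]},
    {"grip": 0, "linear": [0, 0, 4], "rot": [0, 0, 0]},
  ],
)

```text
clock: 16.6
position: [600.4, 164.8, 49.6]
ee_rot: [0.998, -0.066, -0.0, 0.0]
contact_force: [0.0, -0.2, 0.3]
gripper_width: -0.1
grasp_force: 0.0
```

Call:
arm_command(
  rows=[
    {"grip": 0, "linear": [0, 0, 3], "rot": [0, 0, 0]},
    {"grip": 0, "linear": [0, 0, 6], "rot": [0, 0, 0]},
    {"grip": 0, "linear": [0, 0, 6], "rot": [0, 0, 0]},
  ],
)

```text
clock: 16.98
position: [600.2, 164.8, 43.3]
ee_rot: [0.998, -0.066, -0.0, 0.0]
contact_force: [-0.2, -0.0, 0.0]
gripper_width: -0.1
grasp_force: 0.0
```

Call:
arm_command(
  rows=[
    {"grip": 0, "linear": [0, 0, 3], "rot": [0, 0, 0]},
    {"grip": 0, "linear": [0, 0, 5], "rot": [0, 0, 0]},
    {"grip": 0, "linear": [0, 0, 5], "rot": [0, 0, 0]},
  ],
)

```text
clock: 17.35
position: [600.4, 164.8, 38.6]
ee_rot: [0.998, -0.066, -0.0, 0.0]
contact_force: [0.2, 0.3, 0.1]
gripper_width: -0.1
grasp_force: 0.0
```

Call:
arm_command(
  rows=[
    {"grip": 0, "linear": [0, 0, 3], "rot": [0, 0, 0]},
    {"grip": 0, "linear": [0, 0, 5], "rot": [0, 0, 0]},
    {"grip": 0, "linear": [0, 0, 5], "rot": [0, 0, 0]},
  ],
)

```text
clock: 17.73
position: [600.3, 164.8, 33.5]
ee_rot: [0.998, -0.066, -0.0, 0.0]
contact_force: [0.8, -0.4, 0.2]
gripper_width: -0.0
grasp_force: 0.0
```

Call:
arm_command(
  rows=[
    {"grip": 0, "linear": [0, 0, 2], "rot": [0, 0, 0]},
    {"grip": 0, "linear": [0, 0, 2], "rot": [0, 0, 0]},
  ],
)

```text
clock: 17.98
position: [600.5, 164.9, 31.8]
ee_rot: [0.998, -0.066, -0.0, 0.0]
contact_force: [-1.0, -0.2, -0.2]
gripper_width: 0.1
grasp_force: 0.0
```

```bash
python3 -c "
from h import *
print(arm.tcp_to_grasp)"
```

```text
18.700000000000003
```

Call:
arm_command(
  rows=[
    {"grip": 0, "linear": [0, 0, -8], "rot": [0, 0, 0]},
    {"grip": 0, "linear": [0, 0, -16], "rot": [0, 0, 0]},
    {"grip": 0, "linear": [0, 5, -16], "rot": [0, 0, 0]},
    {"grip": 0, "linear": [0, 10, -16], "rot": [0, 0, 0]},
    {"grip": 0, "linear": [0, 15, -16], "rot": [0, 0, 0]},
    {"grip": 0, "linear": [0, 19, -16], "rot": [0, 0, 0]},
    {"grip": 0, "linear": [0, 23, -16], "rot": [0, 0, 0]},
    {"grip": 0, "linear": [0, 26, -16], "rot": [0, 0, 0]},
  ],
)

```text
clock: 18.98
position: [596.8, 139.0, 47.6]
ee_rot: [0.998, -0.066, -0.0, -0.0]
contact_force: [-0.2, 1.3, -0.3]
gripper_width: 0.2
grasp_force: 0.8
```

Call:
arm_command(
  rows=[
    {"grip": 0, "linear": [0, 3, 0], "rot": [0, 0, 0]},
    {"grip": 0, "linear": [0, 6, 0], "rot": [0, 0, 0]},
    {"grip": 0, "linear": [0, 6, 0], "rot": [0, 0, 0]},
  ],
)

```text
clock: 19.35
position: [596.5, 132.8, 47.9]
ee_rot: [0.998, -0.066, 0.0, 0.0]
contact_force: [-0.6, 0.7, -0.4]
gripper_width: 0.3
grasp_force: 0.0
```

```bash
python3 - <<'E'
from h import *
for im in(wrist(),imaging.get_image("top"),imaging.get_image("scene")):look(im,["cover_pin","cover_knob"])
print(arm.read_state()["contact_force"])
E
```

```text
cover_pin 0.96 [273.  87.] [677.3 112.9  64. ]
cover_knob 0.68 [304. 259.] [598.5 108.8  88. ]
cover_pin 0.62 [241. 158.] [678.1 111.7  64. ]
cover_knob 0.58 [242. 183.] [605.2 108.5  88. ]
cover_pin 0.63 [254. 163.] [674.  116.9  64. ]
cover_knob 0.92 [242. 175.] [599.9 113.1  88. ]
[0.384029   0.09681297 0.23095918]
```

Call:
arm_command(
  rows=[
    {"grip": 0, "linear": [0, 3, 0], "rot": [0, 0, 0]},
    {"grip": 0, "linear": [0, 6, 0], "rot": [0, 0, 0]},
  ],
)

```text
clock: 20.05
position: [596.1, 127.5, 47.9]
ee_rot: [0.998, -0.066, 0.001, -0.0]
contact_force: [0.6, 1.9, -1.4]
gripper_width: -0.3
grasp_force: 0.9
```

```bash
python3 - <<'E'
from h import *
for im in(wrist(),imaging.get_image("top"),imaging.get_image("scene")):look(im,["cover_pin","cover_knob"])
print(arm.read_state()["contact_force"])
E
```

```text
cover_pin 0.6 [260.  89.] [676.8 113.8  64. ]
cover_knob 0.8 [305. 258.] [598.6 102.9  88. ]
cover_pin 0.41 [240. 159.] [675.2 113.6  64. ]
cover_knob 0.6 [244. 183.] [605.2 101.7  88. ]
cover_pin 0.53 [255. 163.] [674.7 113.4  64. ]
cover_knob 0.67 [244. 176.] [601.7 105.1  88. ]
[0.71862336 1.01771716 0.19441723]
```

The knob is following, about 22 mm or 0.28 rad so far. From here I use small steps and watch the force for the hidden stop.

Call:
arm_command(
  rows=[
    {"grip": 0, "linear": [0, 2, 0], "rot": [0, 0, 0]},
    {"grip": 0, "linear": [0, 3, 0], "rot": [0, 0, 0]},
  ],
)

```text
clock: 20.75
position: [595.5, 124.4, 48.0]
ee_rot: [0.998, -0.066, 0.0, -0.0]
contact_force: [3.1, 1.5, -0.3]
gripper_width: 0.3
grasp_force: 0.9
```

Call:
arm_command(
  rows=[
    {"grip": 0, "linear": [0, 1.5, 0], "rot": [0, 0, 0]},
    {"grip": 0, "linear": [0, 1.5, 0], "rot": [0, 0, 0]},
  ],
)

```text
clock: 21.0
position: [595.0, 122.7, 47.9]
ee_rot: [0.998, -0.066, 0.0, -0.0]
contact_force: [1.5, 1.1, 0.8]
gripper_width: 0.1
grasp_force: 0.8
```

```bash
python3 - <<'E'
from h import *
look(wrist(),["cover_pin","cover_knob"])
s=arm.read_state();print(s["contact_force"],s["position"],s["wrist_torque"])
E
```

```text
cover_pin 0.66 [248.  88.] [677.2 114.6  64. ]
cover_knob 0.88 [302. 255.] [599.1  99.   88. ]
[0.92929665 1.48921813 1.17045232] [594.79393364 122.6701404   47.82789063] [ 0.33875058 -0.3575459   0.01782984]
```

Call:
arm_command(
  rows=[
    {"grip": 0, "linear": [0, 2, 0], "rot": [0, 0, 0]},
    {"grip": 0, "linear": [0, 2, 0], "rot": [0, 0, 0]},
  ],
)

```text
clock: 21.4
position: [594.5, 120.6, 47.8]
ee_rot: [0.998, -0.066, -0.0, 0.0]
contact_force: [0.7, 1.6, -0.3]
gripper_width: 0.2
grasp_force: 0.7
```

Call:
arm_command(
  rows=[
    {"grip": 0, "linear": [0, 2, 0], "rot": [0, 0, 0]},
    {"grip": 0, "linear": [0, 2, 0], "rot": [0, 0, 0]},
  ],
)

```text
clock: 21.65
position: [594.2, 118.6, 47.7]
ee_rot: [0.998, -0.066, -0.0, 0.0]
contact_force: [1.3, 1.3, 0.0]
gripper_width: 0.1
grasp_force: 0.7
```

```bash
python3 - <<'E'
from h import *
look(wrist(),["cover_pin","cover_knob"])
s=arm.read_state();print(s["contact_force"],s["position"],s["wrist_torque"])
E
```

```text
cover_pin 0.89 [238.  87.] [677. 115.  64.]
cover_knob 0.61 [306. 255.] [598.5  93.4  88. ]
[ 0.72986368  1.72963476 -0.49649147] [594.17323231 118.61630641  47.73518489] [ 0.31043323 -0.28548933 -0.00180763]
```

The cover is at about 0.40 rad with a steady force of about 1.5 N, so this way is free. Next I compute the arc rows.

```bash
python3 - <<'E'
from h import *
s=arm.read_state();M=R.from_quat(s["ee_rot"]).as_matrix();p0=s["position"]
P=np.array([677,114.])
for i in range(20):
    f=.44+.05*(i); a=f-.133; yaw=min(a,-.133+.1*(i+1))
    k=P+80*np.array([-np.cos(a),-np.sin(a)]);q=k-25*np.array([np.sin(a),-np.cos(a)])
    d=M.T@np.append(q-p0[:2],0);print(round(f,2),d[:2].round(1),round(-(yaw+.133),2),q.round())
E
```

```text
0.44 [-0.3  5. ] -0.1 [593. 114.]
0.49 [0.3 9.2] -0.2 [593. 109.]
0.54 [ 1.2 13.3] -0.3 [594. 105.]
0.59 [ 2.3 17.3] -0.4 [594. 101.]
0.64 [ 3.6 21.3] -0.5 [595.  97.]
0.69 [ 5.1 25.2] -0.6 [596.  93.]
0.74 [ 6.7 29.1] -0.7 [597.  89.]
0.79 [ 8.6 32.8] -0.79 [598.  85.]
0.84 [10.7 36.5] -0.84 [600.  81.]
0.89 [12.9 40. ] -0.89 [602.  77.]
0.94 [15.3 43.5] -0.94 [604.  74.]
0.99 [17.9 46.8] -0.99 [606.  70.]
1.04 [20.6 50. ] -1.04 [608.  66.]
1.09 [23.5 53. ] -1.09 [610.  63.]
1.14 [26.5 55.9] -1.14 [613.  60.]
1.19 [29.7 58.6] -1.19 [616.  57.]
1.24 [33.  61.2] -1.24 [619.  54.]
1.29 [36.4 63.6] -1.29 [622.  51.]
1.34 [40.  65.8] -1.34 [625.  48.]
1.39 [43.7 67.8] -1.39 [629.  46.]
```

Call:
arm_command(
  rows=[
    {"grip": 0, "linear": [0, 5, 0], "rot": [0, 0, -0.1]},
    {"grip": 0, "linear": [0.5, 9, 0], "rot": [0, 0, -0.2]},
    {"grip": 0, "linear": [1, 13, 0], "rot": [0, 0, -0.3]},
    {"grip": 0, "linear": [2.5, 17, 0], "rot": [0, 0, -0.4]},
    {"grip": 0, "linear": [3.5, 21, 0], "rot": [0, 0, -0.5]},
    {"grip": 0, "linear": [3.5, 21, 0], "rot": [0, 0, -0.5]},
  ],
)

```text
clock: 22.55
position: [593.9, 96.8, 47.3]
ee_rot: [0.983, 0.182, -0.001, 0.0]
contact_force: [-0.7, -0.5, -0.2]
gripper_width: -0.3
grasp_force: 0.1
```

```bash
python3 - <<'E'
from h import *
look(wrist(),["cover_pin","cover_knob","port"]);look(imaging.get_image("top"),["cover_pin","cover_knob","port"])
s=arm.read_state();print(s["contact_force"])
M=R.from_quat(s["ee_rot"]).as_matrix();p0=s["position"];y0=np.arctan2(M[1,0],M[0,0]);print(y0)
P=np.array([677,114.])
for i in range(16):
    f=.69+.05*(i); a=f-.133; yaw=min(a,y0+.1*(i+1))
    k=P+80*np.array([-np.cos(a),-np.sin(a)]);q=k-25*np.array([np.sin(a),-np.cos(a)])
    d=M.T@np.append(q-p0[:2],0);print(round(f,2),d[:2].round(1),round(-(yaw-y0),2))
E
```

```text
cover_pin 0.83 [282.  86.] [676.7 113.9  64. ]
cover_knob 0.83 [302. 260.] [606.9  76.6  88. ]
port 0.94 [234. 178.] [624.6 119.3  55. ]
[0.08112798 0.74960799 0.43117258]
0.36801711337358056
0.69 [-1.   4.6] -0.1
0.74 [-1.3  8.8] -0.2
0.79 [-1.5 13. ] -0.29
0.84 [-1.5 17.2] -0.34
0.89 [-1.2 21.3] -0.39
0.94 [-0.7 25.5] -0.44
0.99 [-0.1 29.6] -0.49
1.04 [ 0.8 33.7] -0.54
1.09 [ 1.9 37.8] -0.59
1.14 [ 3.2 41.8] -0.64
1.19 [ 4.7 45.7] -0.69
1.24 [ 6.3 49.5] -0.74
1.29 [ 8.2 53.3] -0.79
1.34 [10.2 56.9] -0.84
1.39 [12.5 60.5] -0.89
1.44 [14.9 63.9] -0.94
```

Call:
arm_command(
  rows=[
    {"grip": 0, "linear": [-1, 4.5, 0], "rot": [0, 0, -0.1]},
    {"grip": 0, "linear": [-1.5, 9, 0], "rot": [0, 0, -0.2]},
    {"grip": 0, "linear": [-1.5, 13, 0], "rot": [0, 0, -0.29]},
    {"grip": 0, "linear": [-1.5, 17, 0], "rot": [0, 0, -0.34]},
    {"grip": 0, "linear": [-1, 21, 0], "rot": [0, 0, -0.39]},
    {"grip": 0, "linear": [-0.5, 25.5, 0], "rot": [0, 0, -0.44]},
    {"grip": 0, "linear": [0, 29.5, 0], "rot": [0, 0, -0.49]},
    {"grip": 0, "linear": [1, 33.5, 0], "rot": [0, 0, -0.54]},
    {"grip": 0, "linear": [2, 38, 0], "rot": [0, 0, -0.59]},
    {"grip": 0, "linear": [3, 42, 0], "rot": [0, 0, -0.64]},
  ],
)

```text
clock: 24.2
position: [612.0, 59.1, 47.5]
ee_rot: [0.875, 0.483, -0.001, -0.0]
contact_force: [-1.3, 0.6, 0.1]
gripper_width: 0.3
grasp_force: 0.8
```

```bash
python3 - <<'E'
from h import *
look(wrist(),["cover_pin","cover_knob","port"]);look(imaging.get_image("top"),["cover_pin","cover_knob","port"])
s=arm.read_state();print(s["contact_force"])
M=R.from_quat(s["ee_rot"]).as_matrix();p0=s["position"];y0=np.arctan2(M[1,0],M[0,0]);print(y0)
P=np.array([677,114.])
for i in range(5):
    f=1.19+.05*(i); a=f-.133; yaw=min(a,y0+.1*(i+1))
    k=P+80*np.array([-np.cos(a),-np.sin(a)]);q=k-25*np.array([np.sin(a),-np.cos(a)])
    d=M.T@np.append(q-p0[:2],0);print(round(f,2),d[:2].round(1),round(-(yaw-y0),2))
E
```

```text
cover_pin 0.68 [304.  91.] [676.3 113.9  64. ]
cover_knob 0.91 [303. 266.] [633.5  47.3  88. ]
port 0.62 [208. 137.] [623.8 120.4  55. ]
[-0.74282313 -0.17583969 -0.00344758]
1.0078905831993157
1.19 [-0.7  4.2] -0.05
1.24 [-1.7  8.3] -0.1
1.29 [-2.4 12.4] -0.15
1.34 [-3.  16.6] -0.2
1.39 [-3.3 20.7] -0.25
```

Call:
arm_command(
  rows=[
    {"grip": 0, "linear": [-0.5, 4, 0], "rot": [0, 0, -0.05]},
    {"grip": 0, "linear": [-1.5, 8.5, 0], "rot": [0, 0, -0.1]},
    {"grip": 0, "linear": [-2.5, 12.5, 0], "rot": [0, 0, -0.15]},
    {"grip": 0, "linear": [-3, 16.5, 0], "rot": [0, 0, -0.2]},
    {"grip": 0, "linear": [-3, 19, 0], "rot": [0, 0, -0.25]},
    {"grip": 0, "linear": [-3, 10, 0], "rot": [0, 0, -0.25]},
    {"grip": 0, "linear": [-3, -2, 0], "rot": [0, 0, -0.25]},
    {"grip": 0, "linear": [-3, -5, -30], "rot": [0, 0, -0.25]},
    {"grip": 0, "linear": [-3, -5, -80], "rot": [0, 0, -0.25]},
    {"grip": 0, "linear": [-3, -5, -130], "rot": [0, 0, -0.25]},
  ],
)

```text
clock: 25.85
position: [606.5, 60.3, 179.3]
ee_rot: [0.808, 0.589, 0.0, 0.0]
contact_force: [0.8, 1.0, -0.2]
gripper_width: -0.2
grasp_force: 0.0
```

Call:
arm_command(
  rows=[
    {"grip": 0, "linear": [0, -50, -20], "rot": [0, 0, 0]},
    {"grip": 0, "linear": [0, -100, -30], "rot": [0, 0, 0]},
    {"grip": 0, "linear": [0, -100, -30], "rot": [0, 0, 0]},
    {"grip": 0, "linear": [0, -100, -30], "rot": [0, 0, 0]},
  ],
)

```text
clock: 26.35
position: [512.0, 90.9, 208.3]
ee_rot: [0.808, 0.589, 0.001, 0.0]
contact_force: [-0.4, 0.7, 0.1]
gripper_width: -0.3
grasp_force: 0.0
```

```bash
python3 - <<'E'
from h import *
s=arm.read_state();print(s["position"],s["contact_force"])
look(wrist(),["cover_pin","cover_knob","port","extraction_box"]);look(lid());look(imaging.get_image("scene"),["cover_pin","cover_knob","port"])
E
```

```text
[511.96289014  90.87594192 208.2889676 ] [-0.36786888  0.6763501   0.05592753]
cover_pin 0.96 [400. 109.] [674.8 112.9  64. ]
cover_knob 0.72 [401. 192.] [651.6  36.9  88. ]
port 0.94 [347. 115.] [625.6 122.   55. ]
extraction_box 0.9 [339. 116.] [632.3 116.4   0. ]
far: yaw -0.145 [696.1933  116.92583] right: yaw 0.228 [618.59674  63.0639 ]
extraction_box 0.62 [241. 175.] [636.8 112.7   0. ]
back_stop 0.7 [245. 150.] [712.1 102.6   0. ]
cover_pin 0.88 [240. 157.] [681.2 113.4  64. ]
cover_knob 0.88 [267. 165.] [656.3  37.7  88. ]
port 0.77 [238. 178.] [624.8 121.2  55. ]
tin_1 0.95 [166. 174.] [640.8 336.    0. ]
red_scissors 0.72 [347. 229.] [ 481.5 -194.7    0. ]
red_scissors 0.4 [240. 159.] [685.7 118.1   0. ]
cover_pin 0.59 [255. 161.] [682.2 116.4  64. ]
cover_knob 0.83 [274. 173.] [648.7  42.8  88. ]
port 0.82 [244. 174.] [631.7 124.5  55. ]
```

```bash
python3 -c "
from h import *
print(job.job_done())"
```

```text
the job is handed in; nothing more can be done
None
```

The box stands square against the back stop, between the cheeks. The dust cover is swung to about 1.4 rad with the port clear, the other things on the bench were not touched, and the job was handed in at about 26 s.

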